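Hold a seed gate at its setting mark

ROBOT

A 7-joint arm with a two-finger parallel gripper is mounted at the origin on the work surface. World frame = base frame: x ahead of the robot, y to its left, z up, the work surface at z = 0. Lengths are in m, angles in rad, forces in N, time in s.
With the tool pointing down it reaches from about 0.425 to 0.875 m from the base axis. Payload 8.4 kg.
Tool frame: the origin (TCP) lies midway between the tips of the shut fingers; the grasp point (between the pads) lies 19 mm behind it; z points along the fingers, y is the direction in which the jaws open and shut (so a half turn about z gives the same grasp; the last joint's range is limited). The gripper opens to 87 mm and grips with 3 to 60 N. Pads are 19 mm wide; open, the fingers measure 117 mm over their backs; the gripper's body (75 mm by 190 mm) begins 51 mm behind the grasp point.
Start: joints at [-1.429, 0.333, 0.04, 1.465, -0.013, 1.343, -0.059], TCP at [0.155, 0.631, 0.223] pointing down, gripper open.
Joint ranges: [-2.58, 2.58], [-0.38, 2.09], [-1.3, 1.39], [0.25, 2.4], [-1.5, 4.64], [0.08, 2.09], [-2.65, 2.65]. Speed limits (rad/s): [2.22, 2.22, 2.79, 2.79, 3.14, 3.14, 3.14].

INTERFACE

Orientations are given as [roll, pitch, yaw] about the fixed x, y, z axes, in that order (R = Rz(yaw) Ry(pitch) Rx(roll)).
In Python, from workcell import bot gives the robot as it stands.
- The arm moves only by the shell command python3 -m handwheel 'ROWS'. ROWS is JSON, a list of rows, each a list of 7 numbers: the shift along the tool's x, y, z in m, then the turn, a rotation vector about the tool's x, y, z in rad, then the opening in per cent of the stroke, from 0 (shut) to 100 (fully open). A call has 1 to 5 rows; each row shifts and turns the commanded pose from where the row before left it, along the tool's axes as they then stand; what a row does not reach is not made up. A row lasts 1/8 s, in which the tool goes at most 62.5 mm and 10.7 degrees, less where a joint would pass 70% of its speed; a pose out of reach is approached as far as the arm can. A call with a gripper value outside its range is refused whole. The fingers move at their own pace and stop on an object; the grip force is fixed at half the most. Time passes only in rows, so rows that do not move let the fingers close. It gives the time, the measured TCP pose, the force and the opening at its end, in the units of the state.
- bot.read_state(): the state, without advancing time (a new reading comes with each control period).
- bot.grab_frame(name): name is "scene" or "top"; returns a dict with "image" (480x640x3 uint8, red, green, blue), "z_map" (480x640 float32, m along the optical axis (not along the pixel's ray), 0 where there is no reading), "camera_matrix" (3x3 intrinsics, pixels), "rvec" (rotation vector, rad) and "tvec" (3), from world to camera coordinates, as OpenCV has them. Camera axes: x right, y down, z forward; pixel columns grow to the right and rows downward; lengths in m; the calibration is good to about 2 mm. A picture is of the moment at which its call begins.
- bot.close_job(): hands the job in, once; it reports no verdict.
The state is a dict: "t": time; "qpos": joint angles; "qvel": joint speeds; "tau": joint torques, N m; "tool_pos": TCP position; "orientation": TCP orientation; "ft_force": force on the tool from outside, world axes, zero at the start; "wrist_torque": the same for the moment, N m; "gripper_width": finger opening in m.
Only numpy, scipy, OpenCV 4.12 (cv2) and the standard library are available. Lean on these libraries where they do the work, as an engineer would, in place of code of your own. Each camera call takes 0.05 s, during which the arm holds its last target.

TASK

Get the seed meter ready for checking its gate: press both hinged covers on top of the grey housing down until they snap and stay shut. Then pull the spring-loaded gate slide out by its T-handle until the middle of the handle's bar is in line with the steel pointer beside the slide, and finish still gripping the handle there, since it springs back if let go. Leave the other things on the slab where they are.

Things in the scene. Friction and masses are not known exactly. Their poses are not given: they have to be found in the camera images.
- meter: seed metering unit, fixed: metal plate 260 x 220 x 8 mm (meter x -150 to +110 mm) with a grey plastic housing on it, 72 mm high, x 0 to +110, y -110 to +110 mm. Origin on the slab under the middle of the housing's front face. x runs from that front (with two seed outlets and the T-handle) to the back, away from the robot, yaw within 0.45 rad; y left, z up
- cover_left (a joint): left cover: grey plastic flap 106 x 74 x 6 mm, centred on meter y = +55 mm, hinged along y at meter x = +110, z = 74 mm. Value (rad): 0 = open at rest, front edge raised 46 deg; 0.8 = shut, level, top at meter z = 78 mm. A spring catch (up to 0.35 N m) reopens it until about 0.65; past that it snaps and stays shut. About 6 N straight down at meter x = +52 mm shuts it, to its stop
- cover_right (a joint): right cover: grey plastic flap 106 x 74 x 6 mm, centred on meter y = -55 mm, hinged along y at meter x = +110, z = 74 mm. Value (rad): 0 = open at rest, front edge raised 46 deg; 0.8 = shut, level, top at meter z = 78 mm. A spring catch (up to 0.35 N m) reopens it until about 0.65; past that it snaps and stays shut. About 6 N straight down at meter x = +52 mm shuts it, to its stop
- cover_left_edge (a point): point on the top face of the left cover, mid-width, 100 mm from its hinge, 6 mm short of its free edge; it swings with the cover (open: meter x = +43, z = 149 mm; shut: meter x = +10, z = 78 mm)
- cover_right_edge (a point): point on the top face of the right cover, mid-width, 100 mm from its hinge, 6 mm short of its free edge; it swings with the cover (open: meter x = +43, z = 149 mm; shut: meter x = +10, z = 78 mm)
- gate: gate slide: steel strip out of the housing's front at meter y = 0, with an upright 10 mm stem and black T-bar 16 (x) x 56 (y) x 18 (z) mm. Origin: T-bar centre, meter z = 54 mm, 70 mm in front of the housing when home; axes as the meter's. Slides out along meter -x, 75 mm at most, against a spring (5 N at home, +0.8 N per 10 mm) that draws it home if released. Grip the bar from above
- pointer: the mark: dark steel block 18 x 26 x 14 mm fixed on the plate left of the slide (meter y = +62 mm), with a straight 4 mm finger along -y to the slide, top at meter z = 26 mm. Origin on the finger's line, on the plate; axes as the meter's. At the mark the T-bar's centre has the same meter x as this origin, 22 to 55 mm out from home; it differs from run to run
- pointer_tip (a point): tip of the pointer's finger, on its centre line, top face (same meter x as the pointer's origin)
- clutch_lever: bystander: steel motorcycle clutch lever lying flat in front of the unit, 200 mm long, 18 mm high; origin at mid-length on the slab, long axis = its x
- sprinkler: bystander: upright green plastic sprinkler head, 44 mm wide foot, 72 mm high, a 50 mm arm on top; origin under its centre
- bolt: bystander: chrome hex bolt standing on its head, 28 mm wide, 65 mm high; origin under its centre
- socket_cover: bystander: white ceramic electrical socket cover lying flat, 80 x 80 x 9 mm; origin under its centre
- seed_roller: bystander: grey plastic fluted seed roller standing upright, 60 mm across, 54 mm high; origin under its centre

How it is judged:
By the outcome, as a careful person would: the job done as asked, in the order asked, and still so for the second after the job is handed in, while the arm keeps its last pose, push and grip.
It also fails if it takes over 45 s, if anything falls off the work surface, if the arm or the gripper's body presses on something with over 40 N, if the wrist force passes 120 N, or if a joint passes its speed limit or range.

## Working session

There is one attempt and no reset: what is moved stays moved. The work goes in short steps, Python scripts to look and compute and a shell command to move; the robot and the scene stay as the last step left them, time stands still between calls to the robot, and variables do not carry over. Pictures are saved under pics/ and viewed, and the job is handed in when it is done.

```bash
ls; mkdir -p pics
python3 - <<'E'
from workcell import bot
import cv2,numpy as np
print(bot.read_state())
for n in("scene","top"):
    f=bot.grab_frame(n); cv2.imwrite(f"pics/{n}0.png",f["image"][:,:,::-1]); np.savez(f"{n}0.npz",**f)
    print(n,f["camera_matrix"],f["rvec"],f["tvec"])
E
```

```text
pics
{'t': 0.0, 'qpos': array([-1.42918872,  0.33389352,  0.03986409,  1.46626205, -0.01338415,
        1.34329013, -0.05851719]), 'qvel': array([ 0.00075892, -0.00064935,  0.00030248, -0.00164487, -0.00087544,
       -0.0002576 , -0.00156126]), 'tau': array([-1.44409987e-03, -6.56347632e+01,  1.33379783e+00, -4.03800201e+01,
       -5.99174411e-02,  4.46679967e-02,  1.58215121e-04]), 'tool_pos': array([0.15493439, 0.63078925, 0.22167489]), 'orientation': array([-3.14000980e+00,  1.19670262e-04,  2.90076360e+00]), 'ft_force': array([ 0.52171732, -0.36493384, -0.39587211]), 'wrist_torque': array([-0.03161113,  0.02083287, -0.02177211]), 'gripper_width': 0.08707300365687136}
scene [[433.57751988   0.         319.38648178]
 [  0.         433.57751988 236.58250112]
 [  0.           0.           1.        ]] [ 1.13048671  2.30046278 -1.08393235] [ 0.3282207  -0.21846461  1.18858859]
top [[545.45769069   0.         317.69149877]
 [  0.         545.45769069 232.98755122]
 [  0.           0.           1.        ]] [ 2.1175531  -2.10725862  0.14971498] [0.0387052  0.58702374 0.90548087]
```

View pics/scene0.png

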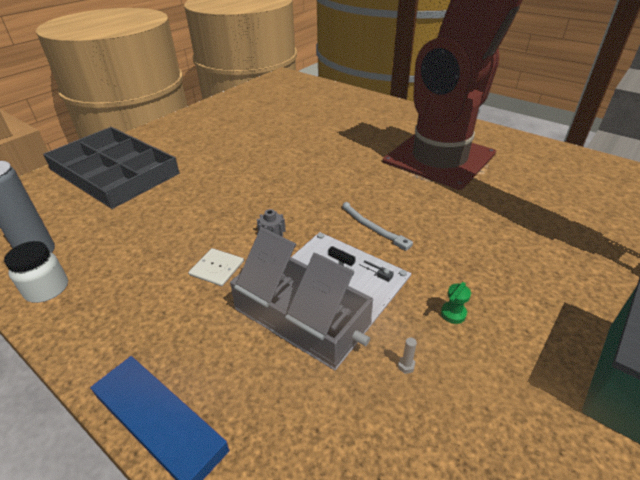

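View pics/top0.png

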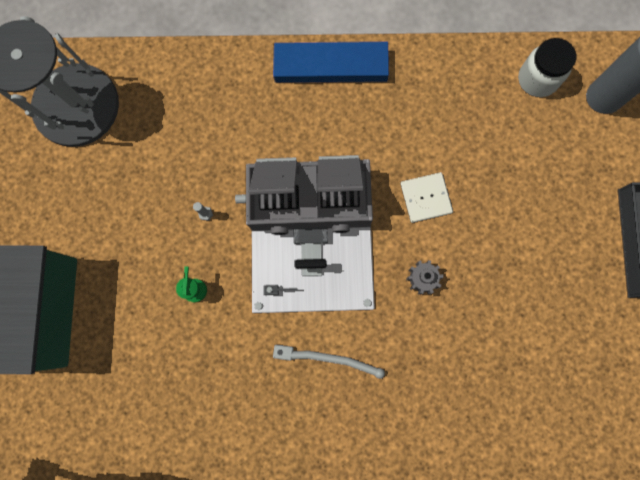

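The top view has world +x up and +y left. The plate spans pixels (252..374, 225..312), the black T-bar is at (311,264), and the pointer block is at (272,290) with its finger running to (303,291). Both covers are open. Next I'll measure these.

```bash
cat > h.py <<'E'
import numpy as np,cv2
def cam(f):
    R,_=cv2.Rodrigues(f["rvec"]); return f["camera_matrix"],R,f["tvec"].reshape(3)
def ray(f,uv,z):
    K,R,t=cam(f); uv=np.atleast_2d(np.array(uv,float))
    d=(np.linalg.inv(K)@np.c_[uv,np.ones(len(uv))].T).T@R; c=-R.T@t
    return c+d*((z-c[2])/d[:,2])[:,None]
def proj(f,P):
    K,R,t=cam(f); return cv2.projectPoints(np.atleast_2d(np.array(P,float)),f["rvec"],t,K,None)[0].reshape(-1,2)
def depthpts(f):
    K,R,t=cam(f); z=f["z_map"]; v,u=np.mgrid[:480,:640]
    p=np.stack([(u-K[0,2])/K[0,0]*z,(v-K[1,2])/K[1,1]*z,z],-1)
    return (p-t)@R
E
python3 - <<'E'
from h import *
f=dict(np.load("top0.npz")); im=f["image"]
g=im.max(2).astype(int); sat=im.max(2).astype(int)-im.min(2)
W=depthpts(f)
# plate
m=((g>150)&(sat<40)).astype(np.uint8); m[:, :235]=0;m[:,390:]=0;m[:220]=0;m[330:]=0
c=max(cv2.findContours(m,0,2)[0],key=cv2.contourArea)
r=cv2.minAreaRect(c);print("plate rect",r)
hull=cv2.convexHull(c)[:,0]
# front edge fit: bottom pixel per column
cols=range(262,368); pts=np.array([[u,np.where(m[:,u])[0].max()+.5] for u in cols])
P=ray(f,pts,.008); s=np.polyfit(P[:,1],P[:,0],1);print("front edge x=a*y+b",s)
for side in(0,1):
    rows=range(240,305); q=np.array([[ (np.where(m[v])[0].min()-.5) if side==0 else np.where(m[v])[0].max()+.5,v] for v in rows])
    Q=ray(f,q,.008); ss=np.polyfit(Q[:,0],Q[:,1],1); print("side y=a*x+b",ss)
b=((g<40)).astype(np.uint8); b[:255]=0;b[275:]=0;b[:,:290]=0;b[:,330:]=0
cb=max(cv2.findContours(b,0,2)[0],key=cv2.contourArea);rb=cv2.minAreaRect(cb);print("bar",rb,ray(f,[rb[0]],.063), cv2.boundingRect(cb))
k=W[255:275,290:330][b[255:275,290:330]>0];print(np.median(k,0),k.min(0),k.max(0))
crop=cv2.resize(im[220:320,240:380],None,fx=5.5,fy=5.5,interpolation=cv2.INTER_CUBIC);cv2.imwrite("pics/crop.png",crop[:,:,::-1])
f=dict(np.load("scene0.npz"))
cv2.imwrite("pics/crop2.png",cv2.resize(f["image"][220:320,290:430],None,fx=5.5,fy=5.5,interpolation=cv2.INTER_CUBIC)[:,:,::-1])
E
```

```text
plate rect ((312.01806640625, 270.889404296875), (81.33080291748047, 121.09367370605469), 89.25594329833984)
front edge x=a*y+b [-0.03726907  0.45471457]
side y=a*x+b [0.02950227 0.14809232]
side y=a*x+b [ 0.03238965 -0.07198575]
bar ((310.5, 263.0), (8.0, 29.0), 90.0) [[0.53249148 0.05316417 0.063     ]] (296, 259, 30, 9)
[0.53105709 0.05226503 0.06222327] [0.52550845 0.02822216 0.05408259] [0.5394589  0.07848053 0.06812262]
```

View pics/crop.png

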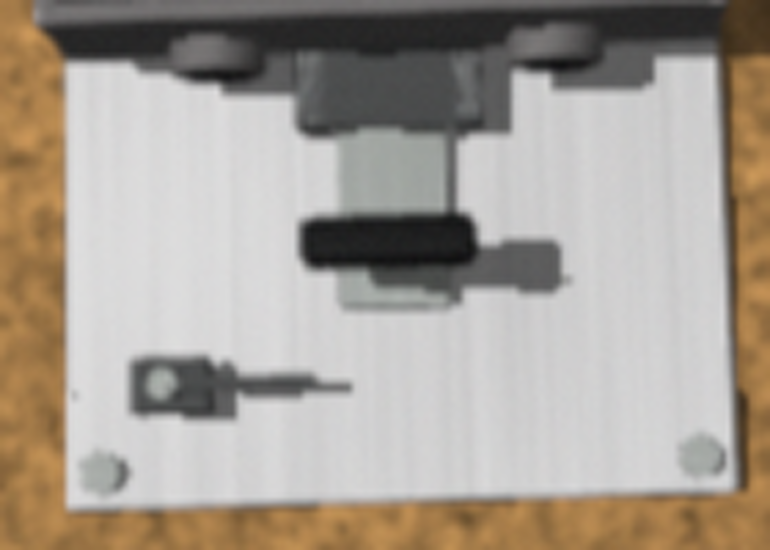

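View pics/crop2.png

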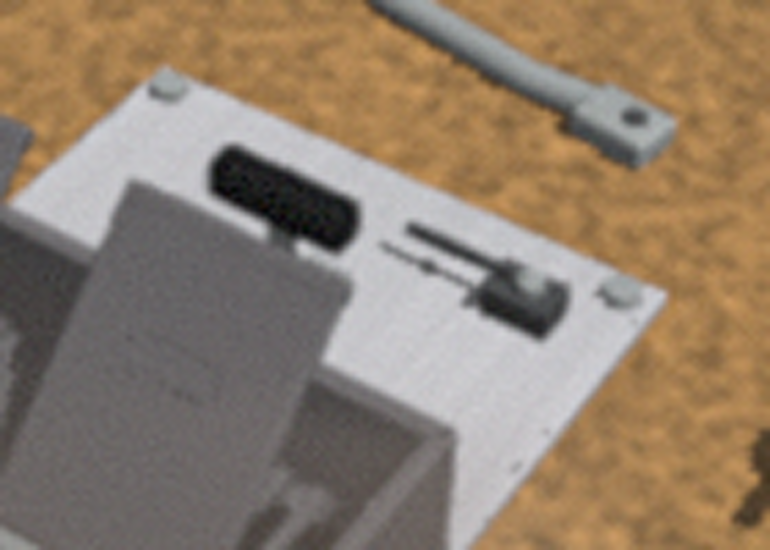

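Run:
```python
from h import *
f=dict(np.load("top0.npz")); im=f["image"]; s=dict(np.load("scene0.npz"))
np.set_printoptions(linewidth=220,suppress=True,precision=4)
print(im[284:297,262:306:2].max(2))
W=depthpts(f); print((W[284:297,262:306:2,2]*1000).round())
print("scene tip z=.026",ray(s,[[290+410/5.5,220+230/5.5],[290+500/5.5,220+266/5.5]],.024))
print("top finger",ray(f,[[296,289.5],[285,289]],.026))
o=np.array([.6026,.0562]);y=.034
a=lambda x,yy,z:[o[0]+x*np.cos(y)-yy*np.sin(y),o[1]+x*np.sin(y)+yy*np.cos(y),z]
P=[a(43,55,0),]
pts=[a(.043,.055,.149),a(.043,-.055,.149),a(.043,.092,.149),a(.043,.018,.149),a(-.07,0,.063),a(0,.11,.072),a(0,-.11,.072),a(.11,.11,.074)]
for n,g in(("top",f),("scene",s)):
    i=g["image"][:,:,::-1].copy()
    for p in proj(g,pts): cv2.circle(i,tuple(int(round(v)) for v in p),2,(0,0,255),-1)
    c=i[120:345,200:430]; cv2.imwrite(f"pics/chk_{n}.png",cv2.resize(c,None,fx=2.6,fy=2.6))
print(np.array(pts))
```

```text
[[216 199 179 173 182 184 181 170 201 213 212 213 214 217 218 212 212 210 209 211 210 210]
 [214 155 119 114 120 121 119 103 162 180 198 212 215 216 218 211 212 210 209 211 211 210]
 [211 112  82 105 102  83  81  78 103 126 158 211 213 215 215 209 207 207 208 211 212 210]
 [211 105  84 144 141  75  79  77  69  97 111 191 194 195 185 179 179 181 208 210 212 211]
 [210 105  98 167 172  88  78  77  71  87  89 140 142 142 124 121 122 127 196 206 206 210]
 [209 105 112 173 166 102  78  77  78  79  80  86  89  89  80  79  80  89 152 164 165 200]
 [210 104 116 170 151  93  72  73  70  79  81  82  86  86  84  83  84  99 110 114 115 193]
 [210 105 103 164 139  66  72  72  62  88  96 118 104 106 107 103 110 164 165 167 166 201]
 [208 104  84 128 108  67  78  76  61  94 110 176 168 171 172 167 170 203 203 206 206 210]
 [208 105  79  84  83  78  80  78  57  94 110 205 208 212 213 207 205 209 208 209 211 212]
 [209 110  79  84  84  81  67  68  61  96 111 209 212 217 216 210 209 207 207 210 210 210]
 [211 168 135 157 164 159  91  89  93 107 118 209 212 215 217 211 209 208 208 210 211 211]
 [212 20
[... 1196 characters left out ...]
.   8.  10.   3.]
 [  9.  24.  23.  21. 996.  22.  18.  15.  12.   8.   7.   6.   6.   6.   5.   7.   9.   9.  10.   9.  10.   6.]
 [  9.   6.   9.   7.   6.   8.   7.   5.   5.   9.   9.  10.   6.  10.   6.  10.   5.  11.   7.   9.   7.   5.]
 [  5.   9.   9.   9.  12.   6.  10.   9.   9.   9.   8.   6.   4.   9.   9.   7.   7.  10.   9.   9.   5.  10.]]
scene tip z=.026 [[0.4945 0.0821 0.024 ]
 [0.4909 0.1168 0.024 ]]
top finger [[0.4896 0.0803 0.026 ]
 [0.4904 0.0999 0.026 ]]
[[ 0.6437  0.1126  0.149 ]
 [ 0.6474  0.0027  0.149 ]
 [ 0.6424  0.1496  0.149 ]
 [ 0.645   0.0757  0.149 ]
 [ 0.5326  0.0538  0.063 ]
 [ 0.5989  0.1661  0.072 ]
 [ 0.6063 -0.0537  0.072 ]
 [ 0.7088  0.1699  0.074 ]]
```

View pics/chk_top.png

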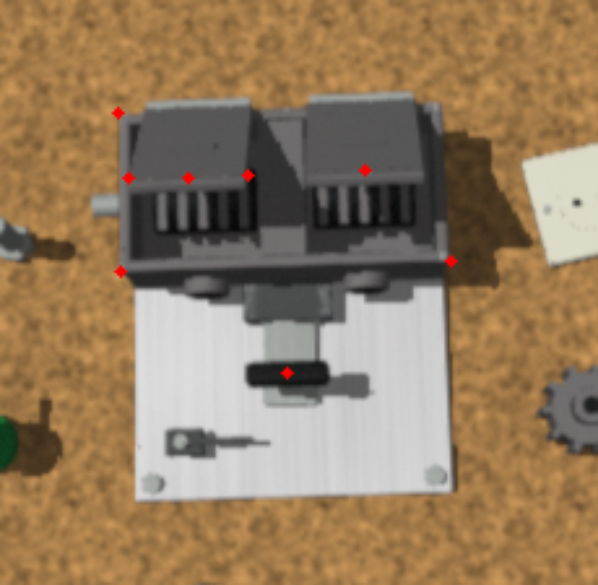

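View pics/chk_scene.png

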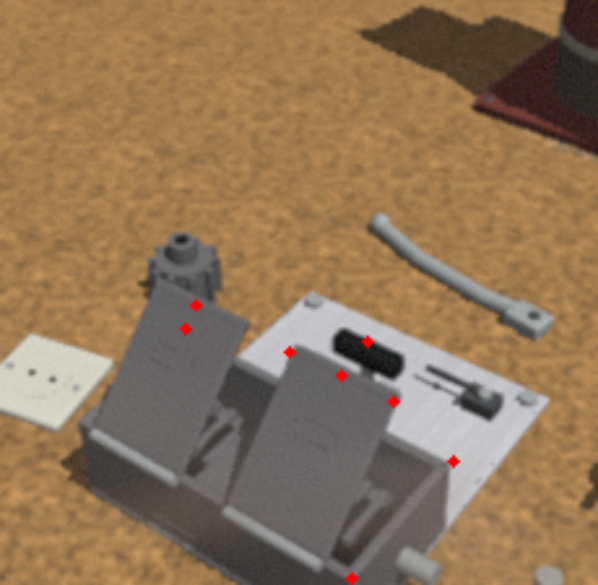

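Run:
```python
from h import *
np.set_printoptions(suppress=True,precision=3)
f=dict(np.load("top0.npz")); W=depthpts(f)
for n,(a,b,c,d) in dict(box=(240,375,0,80),drums=(20,150,0,120),guide=(232,243,298,324),strip=(268,274,304,320),strip2=(246,257,304,320),sprk=(270,300,175,208),bolt=(200,222,192,214),lc=(165,185,255,290),rc=(165,185,322,355)).items():
    w=W[a:b,c:d].reshape(-1,3); w=w[(w[:,2]<.8)&(w[:,2]>.012)]; print(n,np.percentile(w,[2,50,98],axis=0).round(3).tolist())
s=dict(np.load("scene0.npz")); im=s["image"];g=im.max(2).astype(np.uint8)
b=(g<35).astype(np.uint8); b[:240]=0;b[268:]=0;b[:,:324]=0;b[:,358:]=0
r=cv2.minAreaRect(max(cv2.findContours(b,0,2)[0],key=cv2.contourArea)); print(r,ray(s,[r[0]],.056))
o=np.array([.6026,.0565]);y=.034;R=np.array([[np.cos(y),-np.sin(y)],[np.sin(y),np.cos(y)]])
for m in([.045,.055],[.045,-.055],[-.07,0],[-.11,0]): print(m,o+R@m)
```

```text
box [[0.354, 0.488, 0.018], [0.453, 0.494, 0.129], [0.547, 0.55, 0.133]]
drums [[0.778, 0.448, 0.013], [0.842, 0.511, 0.082], [0.919, 0.588, 0.206]]
guide [[0.576, 0.033, 0.018], [0.585, 0.056, 0.023], [0.594, 0.078, 0.027]]
strip [[0.52, 0.04, 0.012], [0.525, 0.053, 0.015], [0.529, 0.067, 0.018]]
strip2 [[0.551, 0.04, 0.012], [0.56, 0.053, 0.014], [0.57, 0.068, 0.018]]
sprk [[0.472, 0.249, 0.012], [0.49, 0.263, 0.062], [0.515, 0.284, 0.073]]
bolt [[0.626, 0.247, 0.013], [0.631, 0.252, 0.058], [0.64, 0.261, 0.067]]
lc [[0.651, 0.088, 0.091], [0.674, 0.116, 0.118], [0.699, 0.146, 0.142]]
rc [[0.65, -0.02, 0.099], [0.672, 0.006, 0.125], [0.696, 0.032, 0.147]]
((340.6712341308594, 256.123291015625), (26.317867279052734, 8.772622108459473), 24.443954467773438) [[0.538 0.056 0.056]]
[0.045, 0.055] [0.646 0.113]
[0.045, -0.055] [0.649 0.003]
[-0.07, 0] [0.533 0.054]
[-0.11, 0] [0.493 0.053]
```

```bash
cat > d.py <<'E'
import sys,numpy as np
from scipy.spatial.transform import Rotation as Ro
from workcell import bot
s=bot.read_state(); R=Ro.from_euler('xyz',s["orientation"]); T=np.array([float(v) for v in sys.argv[1:4]]); yaw=float(sys.argv[4]) if len(sys.argv)>4 else 1.605
G=Ro.from_euler('xyz',[np.pi,0,yaw])
np.set_printoptions(suppress=True,precision=4)
print("t",s["t"],"pos",s["tool_pos"],"ori",s["orientation"],"F",s["ft_force"],"w",s["gripper_width"])
print("shift now",R.inv().apply(T-s["tool_pos"]),"turn",(R.inv()*G).as_rotvec(),"shift in goal axes",G.inv().apply(T-s["tool_pos"]))
print("q",s["qpos"])
E
python3 -m handwheel '[[-0.0505,-0.0323,0,0,0,0.108,0],[-0.0537,-0.0267,0,0,0,0.108,0],[-0.0563,-0.0208,0,0,0,0.108,0],[-0.0582,-0.0146,0,0,0,0.108,0],[-0.0594,-0.0082,0,0,0,0.108,0]]'
python3 d.py 0.648 0.113 0.222
```

```text
t: 0.72
tool_pos: [0.3628, 0.4122, 0.2224]
orientation: [-3.141, -0.0, 2.357]
ft_force: [1.8, 0.4, 0.6]
gripper_width: 0.0449
t 0.725 pos [0.3628 0.4122 0.2224] ori [-3.1414 -0.0001  2.3572] F [1.7554 0.4054 0.5664] w 0.0449127826527554
shift now [-0.4133 -0.0103  0.0004] turn [-0.0002  0.      0.7522] shift in goal axes [-0.3088  0.2748  0.0004]
q [-1.164   0.1256  0.257   1.7248 -0.0332  1.2955 -0.1134]
```

```bash
python3 -m handwheel '[[-0.059,-0.0015,0,0,0,0.107,0],[-0.0589,0.0049,0,0,0,0.107,0],[-0.058,0.011,0,0,0,0.107,0],[-0.0565,0.0172,0,0,0,0.107,0],[-0.0543,0.0231,0,0,0,0.107,0]]'
python3 -m handwheel '[[-0.0515,0.0288,0,0,0,0.107,0],[-0.0482,0.0341,0,0,0,0.107,0],[0,0,0,0,0,0,0]]'
python3 d.py 0.648 0.113 0.16
```

```text
t: 1.35
tool_pos: [0.567, 0.1994, 0.2224]
orientation: [-3.141, -0.0, 1.823]
ft_force: [0.3, 2.2, 0.4]
gripper_width: 0.0013
t: 1.72
tool_pos: [0.6497, 0.1097, 0.2217]
orientation: [-3.141, 0.004, 1.603]
ft_force: [0.0, 0.6, -0.4]
gripper_width: 0.0004
t 1.725 pos [0.6497 0.1097 0.2217] ori [-3.1414  0.0038  1.6029] F [ 0.0376  0.6201 -0.4374] w 0.0004369040275251899
shift now [ 0.0036 -0.0016  0.0617] turn [-0.0002  0.0038 -0.0021] shift in goal axes [ 0.0034 -0.0016  0.0617]
q [-0.6811  0.3919  0.5994  1.4652 -0.2186  1.3533 -0.0377]
```

```bash
python3 -m handwheel '[[0.0035,-0.0015,0.03,0,0.004,0,0],[0,0,0.03,0,0,0,0],[0,0,0.015,0,0,0,0],[0,0,0.015,0,0,0,0],[0,0,0.015,0,0,0,0]]'
python3 -m handwheel '[[0,0,0.015,0,0,0,0],[0,0,0.012,0,0,0,0]]'
python3 -m handwheel '[[0,0,0.01,0,0,0,0],[0,0,0.0,0,0,0,0]]'
python3 d.py 0.648 0.113 0.078
```

```text
t: 2.35
tool_pos: [0.6463, 0.1204, 0.1183]
orientation: [3.14, -0.005, 1.613]
ft_force: [0.7, -0.9, 5.1]
gripper_width: 0.0002
t: 2.6
tool_pos: [0.6458, 0.1203, 0.0904]
orientation: [-3.141, -0.004, 1.613]
ft_force: [-0.1, -0.2, 2.1]
gripper_width: 0.0005
t: 2.85
tool_pos: [0.6456, 0.1196, 0.0797]
orientation: [-3.14, -0.004, 1.612]
ft_force: [-0.3, -0.1, -1.0]
gripper_width: 0.0005
t 2.85 pos [0.6456 0.1196 0.0797] ori [-3.1403 -0.0036  1.612 ] F [-0.3101 -0.1405 -0.9731] w 0.00048728811035828105
shift now [-0.0067  0.0021  0.0016] turn [-0.0013 -0.0036  0.007 ] shift in goal axes [-0.0067  0.0022  0.0017]
q [-0.6619  0.4973  0.5504  1.6284 -0.2882  1.0981  0.0083]
```

```bash
python3 -m handwheel '[[0,0,0.003,0,0,0,0],[0,0,0,0,0,0,0]]'
python3 -m handwheel '[[0,0,0.003,0,0,0,0],[0,0,0,0,0,0,0]]'
python3 d.py 0.648 0.113 0.078
```

```text
t: 3.1
tool_pos: [0.6464, 0.1196, 0.0785]
orientation: [3.141, -0.004, 1.612]
ft_force: [-1.8, 0.5, 5.4]
gripper_width: 0.0005
t: 3.35
tool_pos: [0.6465, 0.1196, 0.078]
orientation: [3.141, -0.006, 1.611]
ft_force: [-12.8, -0.5, 26.2]
gripper_width: 0.0
t 3.35 pos [0.6465 0.1196 0.078 ] ori [ 3.1406 -0.0058  1.6115] F [-12.7703  -0.4897  26.2001] w 1.9383816251569307e-05
shift now [-0.0067  0.0012 -0.    ] turn [ 0.001  -0.0058  0.0065] shift in goal axes [-0.0067  0.0013  0.    ]
q [-0.66    0.4988  0.5496  1.6299 -0.2916  1.0929  0.0109]
```

```bash
python3 -m handwheel '[[0,0,-0.02,0,0,0,0],[0,0,-0.04,0,0,0,0],[0,0,-0.045,0,0,0,0],[-0.04,0,0,0,0,0,0],[-0.04,0,0,0,0,0,0]]'
python3 -m handwheel '[[-0.035,0,0,0,0,0,0],[0,0,0,0,0,0,0]]'
python3 d.py 0.650 0.003 0.16
python3 - <<'E'
from workcell import bot;import cv2
f=bot.grab_frame("scene");cv2.imwrite("pics/s1.png",f["image"][:,:,::-1])
E
```

```text
t: 3.98
tool_pos: [0.65, 0.0387, 0.1807]
orientation: [3.14, -0.004, 1.613]
ft_force: [1.3, -0.4, -0.7]
gripper_width: 0.0005
t: 4.22
tool_pos: [0.6509, -0.0002, 0.1801]
orientation: [3.14, -0.002, 1.606]
ft_force: [0.6, -0.5, 0.2]
gripper_width: 0.0003
t 4.225 pos [ 0.6509 -0.0002  0.1801] ori [ 3.1404 -0.0024  1.6061] F [ 0.5576 -0.5057  0.1983] w 0.00025089365747732494
shift now [ 0.0032 -0.0008  0.0202] turn [ 0.0012 -0.0024  0.0011] shift in goal axes [ 0.0033 -0.0008  0.0201]
q [-0.5371  0.404   0.6235  1.5446 -0.2453  1.2706  0.1561]
```

View pics/s1.png

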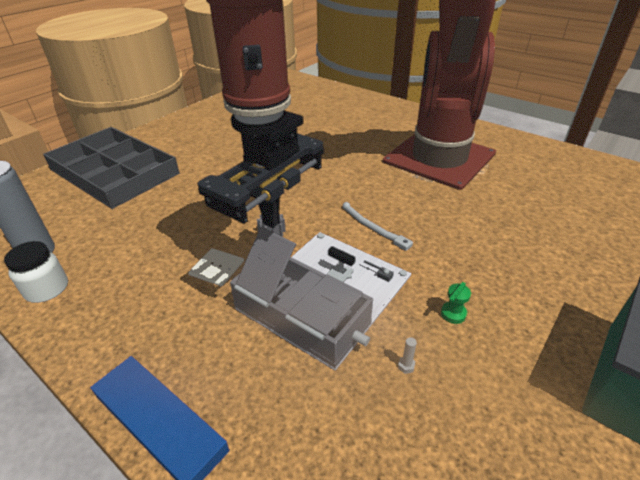

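The left cover (around pixel 325,295) is shut and level. The gripper is now above the right cover, which is still open. I'll press that one next.

```bash
python3 -m handwheel '[[0.003,0,0.02,0,0,0,0],[0,0,0.018,0,0,0,0],[0,0,0.015,0,0,0,0],[0,0,0.015,0,0,0,0],[0,0,0.012,0,0,0,0]]'
python3 -m handwheel '[[0,0,0.012,0,0,0,0],[0,0,0.006,0,0,0,0],[0,0,0,0,0,0,0]]'
python3 d.py 0.650 0.003 0.075
```

```text
t: 4.9
tool_pos: [0.6502, 0.0078, 0.0978]
orientation: [-3.14, -0.004, 1.612]
ft_force: [-0.6, 0.6, 3.5]
gripper_width: 0.0003
t: 5.28
tool_pos: [0.6504, 0.0076, 0.0804]
orientation: [-3.141, -0.004, 1.612]
ft_force: [-0.2, -1.1, 1.2]
gripper_width: 0.0005
t 5.275 pos [0.6504 0.0076 0.0804] ori [-3.1406 -0.0037  1.6118] F [-0.19   -1.1253  1.1976] w 0.0005473526946516461
shift now [-0.0046 -0.0005  0.0054] turn [-0.001  -0.0037  0.0068] shift in goal axes [-0.0046 -0.0005  0.0054]
q [-0.5191  0.4914  0.5844  1.6454 -0.3011  1.0966  0.191 ]
```

```bash
python3 -m handwheel '[[0,0,0.003,0,0,0,0],[0,0,0.002,0,0,0,0],[0,0,0,0,0,0,0]]'
python3 -m handwheel '[[0,0,0.001,0,0,0,0],[0,0,0,0,0,0,0]]'
python3 -m handwheel '[[0,0,-0.04,0,0,0,0],[0,0,-0.04,0,0,0,0],[0,0,0,0,0,0,20]]'
python3 d.py 0.533 0.0535 0.15
```

```text
t: 5.65
tool_pos: [0.6512, 0.0075, 0.0783]
orientation: [3.14, -0.005, 1.612]
ft_force: [-7.3, -0.1, 16.2]
gripper_width: 0.0004
t: 5.9
tool_pos: [0.6512, 0.0076, 0.0781]
orientation: [3.14, -0.005, 1.612]
ft_force: [-10.2, -0.3, 23.0]
gripper_width: 0.0004
t: 6.28
tool_pos: [0.6529, 0.0071, 0.159]
orientation: [3.135, -0.005, 1.612]
ft_force: [0.2, 0.0, -1.3]
gripper_width: 0.005
t 6.275 pos [0.6529 0.0071 0.159 ] ori [ 3.1352 -0.0047  1.6116] F [ 0.1795  0.0177 -1.2994] w 0.004958167881888271
shift now [ 0.0513 -0.118   0.0085] turn [ 0.0064 -0.0047  0.0065] shift in goal axes [ 0.0505 -0.1182  0.009 ]
q [-0.5409  0.4193  0.6148  1.5693 -0.2575  1.2276  0.1596]
```

```bash
python3 -m handwheel '[[0.017,-0.04,0,0,0,0,45],[0.017,-0.04,0,0,0,0,45],[0.017,-0.038,0,0,0,0,45],[0,0,0,0,0,0,45],[0,0,0,0,0,0,45]]'
python3 d.py 0.533 0.0535 0.039
python3 - <<'E'
from workcell import bot;import cv2,numpy as np
for n in("scene","top"):
    f=bot.grab_frame(n);cv2.imwrite(f"pics/{n}2.png",f["image"][:,:,::-1])
E
```

```text
t: 6.9
tool_pos: [0.5312, 0.0535, 0.1554]
orientation: [3.141, -0.004, 1.612]
ft_force: [0.0, -0.4, 0.3]
gripper_width: 0.0385
t 6.9 pos [0.5312 0.0535 0.1554] ori [ 3.1409 -0.0042  1.612 ] F [ 0.0103 -0.4328  0.2854] w 0.038470135388527546
shift now [-0.0005  0.0018  0.1164] turn [ 0.0007 -0.0042  0.007 ] shift in goal axes [-0.      0.0018  0.1164]
q [-0.7403  0.1545  0.6189  1.8621 -0.1023  1.1542 -0.0444]
```

View pics/scene2.png

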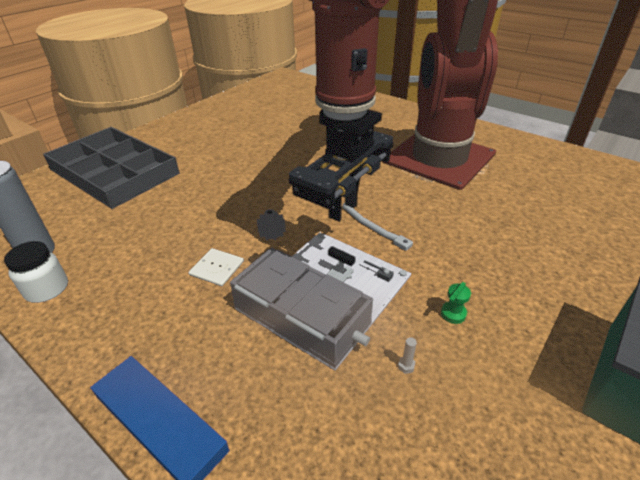

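View pics/top2.png

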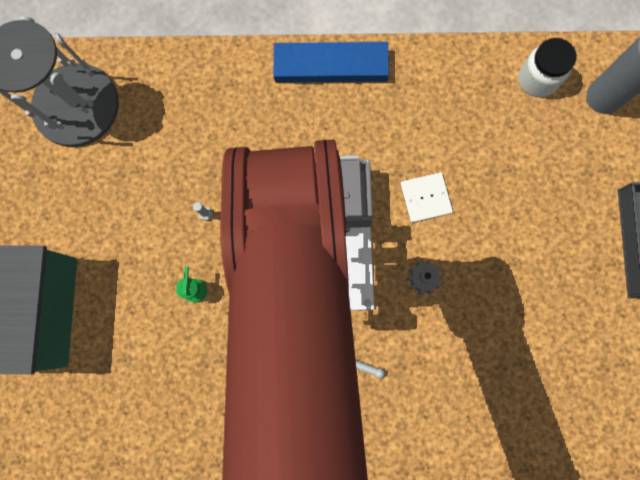

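Both covers are shut and level, at pixels (270,275) and (325,297) in the scene view. The bar at (341,256) and the pointer at (378,270) are now unobstructed there. Next I'll lower over the bar and grip it.

```bash
python3 - <<'E'
from workcell import bot;import cv2,numpy as np
f=bot.grab_frame("scene");np.savez("scene3.npz",**f)
cv2.imwrite("pics/c3.png",cv2.resize(f["image"][230:300,310:420],None,fx=7,fy=7,interpolation=cv2.INTER_CUBIC)[:,:,::-1])
E
python3 -m handwheel '[[0,0.002,0.03,0,0,0,45],[0,0,0.03,0,0,0,45],[0,0,0.03,0,0,0,45],[0,0,0.025,0,0,0,45],[0,0,0,0,0,0,45]]'
python3 d.py 0.533 0.0535 0.036
```

```text
t: 7.68
tool_pos: [0.5318, 0.053, 0.0386]
orientation: [-3.138, -0.002, 1.611]
ft_force: [0.2, -0.2, -0.2]
gripper_width: 0.0394
t 7.675 pos [0.5318 0.053  0.0386] ori [-3.1381 -0.002   1.6107] F [ 0.1803 -0.2347 -0.2019] w 0.039350010757475636
shift now [0.0005 0.0012 0.0026] turn [-0.0035 -0.002   0.0057] shift in goal axes [0.0005 0.0012 0.0026]
q [-0.6882  0.3148  0.5881  1.966  -0.2195  0.926   0.0506]
```

View pics/c3.png

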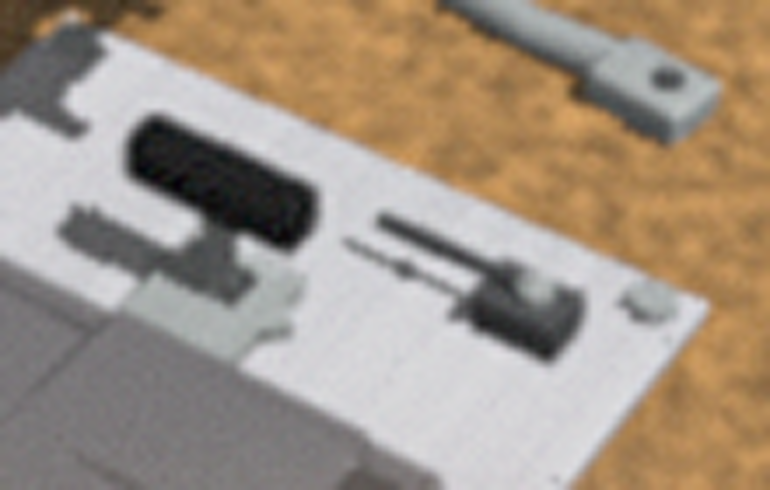

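Run:
```python
from h import *
np.set_printoptions(suppress=True,precision=4,linewidth=200)
s=dict(np.load("scene3.npz")); im=s["image"];g=im.max(2).astype(int)
c=lambda x,y:[310+(x+.5)/7-.5,230+(y+.5)/7-.5]
print("plate corners LF",ray(s,[c(707,303)],.008),"RF",ray(s,[c(85,18)],.008), "top-view: LF x=.4547-.037*.16=.4488")
print("finger",ray(s,[c(383,221),c(490,266)],.024))
b=(g<45).astype(np.uint8); b[:240]=0;b[268:]=0;b[:,:324]=0;b[:,358:]=0
cb=max(cv2.findContours(b,0,2)[0],key=cv2.contourArea);r=cv2.minAreaRect(cb);print(r,ray(s,[r[0]],.054))
W=depthpts(s);
m=(W[...,2]>.02)&(W[...,2]<.028); 
k=W[255:275,362:382];mm=m[255:275,362:382];print("finger depth pts",[ (p*1000).round().tolist() for p in k[mm]])
kb=W[240:268,324:358][b[240:268,324:358]>0]; print("bar depth",np.percentile(kb,[3,50,97],axis=0))
f=dict(np.load("top0.npz"));W=depthpts(f);k=W[284:294,277:302];mm=(k[...,2]>.018)&(k[...,2]<.05);print("top finger med",np.median(k[mm],0),mm.sum())
```

```text
plate corners LF [[0.4523 0.1611 0.008 ]] RF [[ 0.4577 -0.0518  0.008 ]] top-view: LF x=.4547-.037*.16=.4488
finger [[0.4932 0.0806 0.024 ]
 [0.4906 0.1137 0.024 ]]
((340.6917724609375, 256.1781005859375), (26.40062713623047, 9.351945877075195), 24.443954467773438) [[0.536  0.0546 0.054 ]]
finger depth pts [[491.0, 79.0, 25.0], [490.0, 80.0, 24.0], [493.0, 80.0, 24.0], [494.0, 83.0, 26.0], [491.0, 83.0, 25.0], [490.0, 85.0, 24.0], [493.0, 80.0, 21.0], [492.0, 82.0, 22.0], [493.0, 85.0, 24.0], [493.0, 87.0, 25.0], [493.0, 89.0, 26.0], [492.0, 90.0, 26.0], [490.0, 92.0, 26.0], [494.0, 85.0, 22.0], [494.0, 87.0, 24.0], [495.0, 90.0, 25.0], [492.0, 91.0, 24.0], [492.0, 93.0, 25.0], [492.0, 95.0, 26.0], [491.0, 96.0, 26.0], [494.0, 90.0, 22.0], [494.0, 92.0, 23.0], [494.0, 94.0, 24.0], [492.0, 95.0, 23.0], [493.0, 98.0, 26.0], [492.0, 100.0, 27.0], [488.0, 100.0, 24.0], [494.0, 94.0, 22.0], [492.0, 95.0, 21.0], [493.0, 98.0, 23.0], [494.0, 101.0, 26.0], [493.0, 103.0, 26.0], [491.0, 103.0, 25.0], [490.0, 105.0, 26.0], [493.0, 98.0, 21.0], [493.0, 101.0, 23.0], [493.0, 102.0, 23.0], [492.0, 104.0, 24.0], [493.0, 107.0, 26.0], [492.0, 108.0, 26.0], [489.0, 109.0, 25.0], [494.0, 103.0, 22.0], [492.0, 104.0, 21.0], [494.0, 108.0, 24.0], [494.0, 110.0, 26.0], [491.0, 110.0, 24.0], [490.0, 112.0, 24.0], [490.0, 114.0, 25.0], [489.0, 116.0, 26.0], [492.0, 111.0, 23.0], [490.0, 112.0, 22.0], [491.0, 115.0, 24.0], [490.0, 117.0, 24.0], [493.0, 114.0, 22.0], [494.0, 117.0, 24.0], [492.0, 118.0, 24.0], [495.0, 115.0, 22.0], [494.0, 117.0, 22.0], [492.0, 118.0, 21.0], [498.0, 115.0, 21.0], [497.0, 117.0, 22.0], [499.0, 116.0, 20.0], [498.0, 117.0, 20.0], [497.0, 119.0, 21.0], [500.0, 121.0, 21.0], [499.0, 122.0, 21.0]]
bar depth [[0.5322 0.0329 0.0499]
 [0.5399 0.0587 0.0597]
 [0.5428 0.0807 0.0638]]
top finger med [0.4921 0.0999 0.0254] 51
```

```bash
python3 -m handwheel '[[0,0.001,0.002,0,0,0,45],[0,0,0,0,0,0,15],[0,0,0,0,0,0,0],[0,0,0,0,0,0,0],[0,0,0,0,0,0,0]]'
python3 d.py 0.492 0.0521 0.036
```

```text
t: 8.3
tool_pos: [0.533, 0.0541, 0.0386]
orientation: [-3.14, -0.005, 1.612]
ft_force: [-5.0, 0.3, 4.9]
gripper_width: 0.0155
t 8.3 pos [0.533  0.0541 0.0386] ori [-3.1402 -0.0045  1.6116] F [-5.0247  0.2594  4.9258] w 0.015456147330245525
shift now [-0.0004 -0.041   0.0026] turn [-0.0014 -0.0045  0.0066] shift in goal axes [-0.0006 -0.041   0.0026]
q [-0.6873  0.3156  0.5871  1.9649 -0.2229  0.9244  0.0533]
```

```bash
python3 -m handwheel '[[0,-0.01,0,0,0,0,0],[0,-0.01,0,0,0,0,0],[0,-0.01,0,0,0,0,0],[0,-0.008,0,0,0,0,0],[0,0,0,0,0,0,0]]'
python3 d.py 0.492 0.0521 0.036
python3 - <<'E'
from workcell import bot;import cv2,numpy as np
for n in("scene","top"):
    f=bot.grab_frame(n);np.savez(n+"4.npz",**f);cv2.imwrite(f"pics/{n}4.png",f["image"][:,:,::-1])
    if n=="scene":cv2.imwrite("pics/c4.png",cv2.resize(f["image"][230:300,310:420],None,fx=7,fy=7,interpolation=cv2.INTER_CUBIC)[:,:,::-1])
E
```

```text
t: 8.93
tool_pos: [0.4965, 0.0529, 0.0387]
orientation: [3.139, -0.005, 1.612]
ft_force: [7.1, 0.5, -7.4]
gripper_width: 0.0159
t 8.925 pos [0.4965 0.0529 0.0387] ori [ 3.1385 -0.0046  1.6119] F [ 7.1216  0.4711 -7.3994] w 0.015936665565426257
shift now [-0.0006 -0.0045  0.0027] turn [ 0.0031 -0.0046  0.0069] shift in goal axes [-0.0006 -0.0045  0.0027]
q [-0.7277  0.2357  0.598   2.0538 -0.1747  0.8957  0.0078]
```

View pics/c4.png

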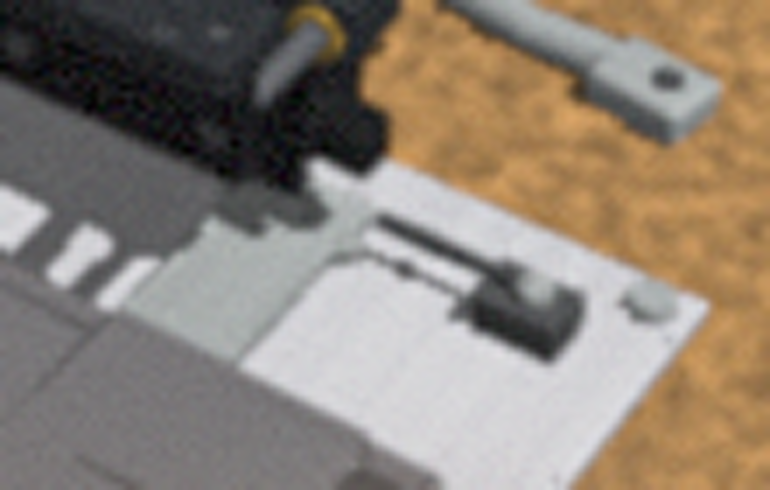

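View pics/top4.png

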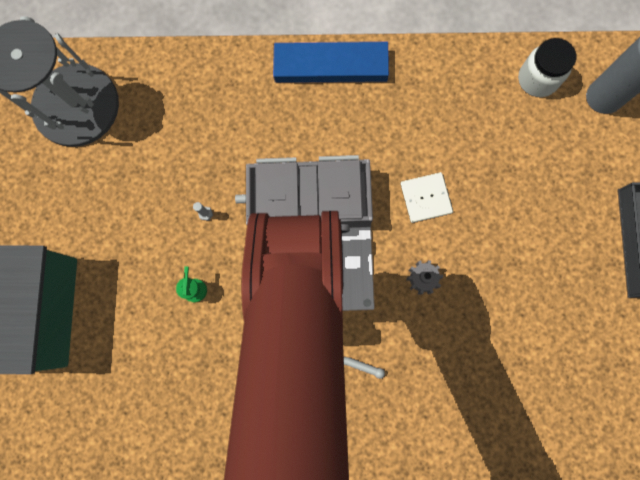

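```bash
python3 -m handwheel '[[0,-0.003,0,0,0,0,0],[0,-0.0015,0,0,0,0,0],[0,0,0,0,0,0,0],[0,0,0,0,0,0,0]]'
python3 d.py 0.492 0.0521 0.0386
python3 - <<'E'
from h import *
from workcell import bot
s=bot.grab_frame("scene");np.savez("scene5.npz",**s)
# expected bar left end corners (FK) with local scene offset, and finger line prolonged
y=.034;o=np.array([.492,.0524])
i=s["image"][:,:,::-1].copy();c=lambda p:tuple(int(round(v)) for v in ((p-[310,230]+.5)*7-.5))
im=cv2.resize(i[230:300,310:420],None,fx=7,fy=7,interpolation=cv2.INTER_CUBIC)
h=dict(np.load("scene3.npz"))
for dx,col in((0,(0,0,255)),):
  for a in(-.008,.008):
    for z in(.045,.063):
      p=[o[0]+.003+dx+a-.028*y,o[1]+.028+a*y,z]; cv2.circle(im,c(proj(s,p)[0]),3,col,-1)
cv2.imwrite("pics/c5.png",im)
E
```

```text
t: 9.52
tool_pos: [0.4925, 0.0527, 0.0387]
orientation: [3.138, -0.004, 1.612]
ft_force: [8.2, 2.0, -7.4]
gripper_width: 0.0157
t 9.525 pos [0.4925 0.0527 0.0387] ori [ 3.1382 -0.0044  1.6119] F [ 8.1657  2.0094 -7.4218] w 0.015717828705080233
shift now [-0.0006 -0.0005  0.    ] turn [ 0.0034 -0.0044  0.0068] shift in goal axes [-0.0006 -0.0005  0.0001]
q [-0.7321  0.2269  0.5989  2.0632 -0.1686  0.8931  0.0017]
```

View pics/c5.png

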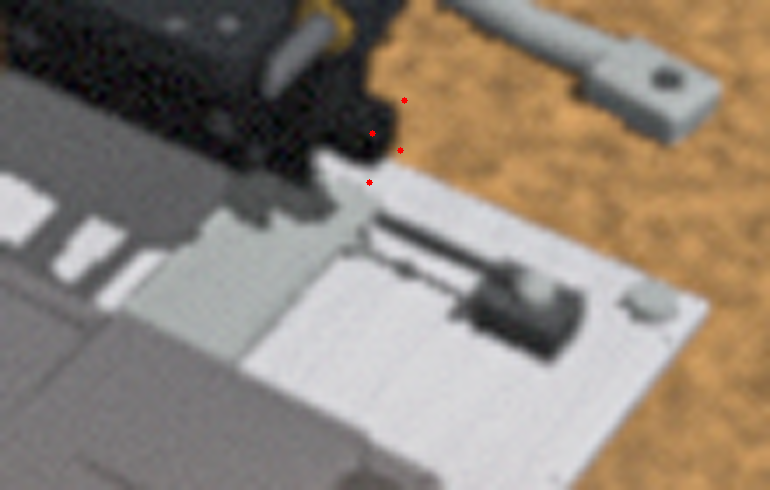

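Run:
```python
from h import *
y=.034
ims=[]
for n,o in(("scene3",(.533,.0535)),("scene4",(.4965,.0525)),("scene5",(.4925,.0522))):
    s=dict(np.load(n+".npz"));c=lambda p:tuple(int(round(v)) for v in ((p-[315,230]+.5)*6-.5))
    im=cv2.resize(s["image"][230:275,315:380,::-1],None,fx=6,fy=6,interpolation=cv2.INTER_CUBIC)
    im=np.clip(im.astype(float)*1.8+15,0,255).astype(np.uint8)
    for b in(.028,-.028):
     for a in(-.008,.008):
      for z in(.045,.063):
       p=[o[0]+.003+a-b*y,o[1]+b+a*y,z]; cv2.circle(im,c(proj(s,p)[0]),2,(0,0,255),-1)
    ims.append(im)
ims.append(np.zeros_like(im))
cv2.imwrite("pics/c6.png",np.vstack([np.hstack(ims[:2]),np.hstack(ims[2:])]))
```

View pics/c6.png

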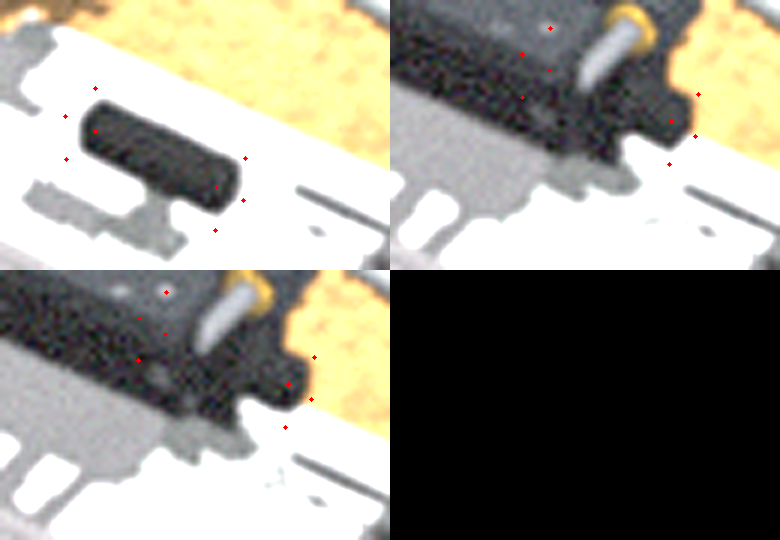

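```bash
python3 -m handwheel '[[0,-0.0005,0,0,0,0,0],[0,0,0,0,0,0,0],[0,0,0,0,0,0,0],[0,0,0,0,0,0,0]]'
python3 d.py 0.492 0.0521 0.0386
python3 - <<'E'
from h import *
from workcell import bot
s=bot.grab_frame("scene");cv2.imwrite("pics/s7.png",s["image"][:,:,::-1])
t=bot.grab_frame("top");W=depthpts(t)
for c in((150,215,255,300),(150,215,318,360)):
    w=W[165:205,c[2]+4:c[3]-8,2];print("cover z top view",np.percentile(w[w<.5],[5,50,95]))
E
```

```text
t: 10.07
tool_pos: [0.4921, 0.0527, 0.0387]
orientation: [3.138, -0.004, 1.612]
ft_force: [8.1, 1.9, -7.5]
gripper_width: 0.0154
t 10.075 pos [0.4921 0.0527 0.0387] ori [ 3.138  -0.0043  1.6119] F [ 8.069   1.9016 -7.4976] w 0.015359177434906673
shift now [-0.0006 -0.0001  0.0001] turn [ 0.0036 -0.0043  0.0069] shift in goal axes [-0.0006 -0.0001  0.0001]
q [-0.7325  0.2259  0.599   2.0642 -0.1679  0.8927  0.001 ]
cover z top view [0.07490531 0.07764053 0.08039215]
cover z top view [0.07490698 0.07762313 0.08060759]
```

View pics/s7.png

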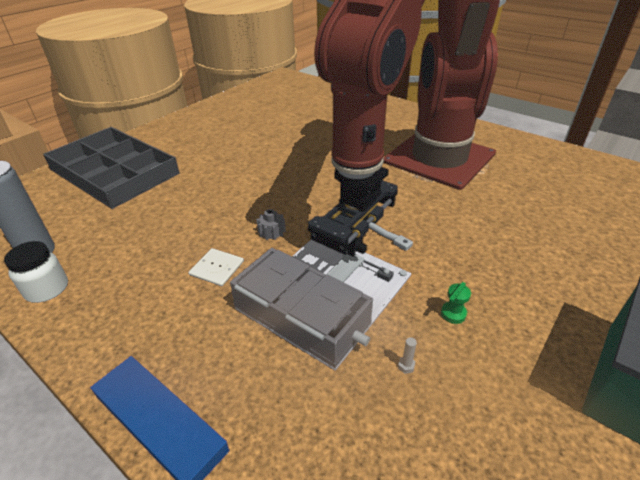

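The picture shows both covers level, at about (270,280) and (325,300), with a depth reading of 78 mm. The gripper still holds the bar near (358,248) beside the pointer, and the other things are where they were. The arm is steady, so I'm handing in.

```bash
python3 -c "
from workcell import bot
print(bot.close_job())"
```

```text
the job is handed in; nothing more can be done
None
```

I pressed both covers shut, left then right, each down to its stop with about 25 N. Then I pulled the gate out 41 mm by its T-handle, and the job is handed in with the gripper still holding it at about t = 10 s.

- **Covers:** both stayed down after I let go, and their tops read 78 mm in the top camera, which matches the shut height.
- **Grip:** the jaws read about 15.4 mm on the 16 mm bar. The wrist reads 8 N along the pull, which matches the gate spring.
- **Handle position:** the gripper hides most of the handle, so its final place comes from the arm's own position, x = 0.4921 m. The visible end of the bar in the scene camera had moved by the same amount.
- **Pointer position:** the two cameras disagreed slightly on the pointer's line, carried across to the slide. The top camera gave x = 0.492 to 0.493 m; the scene camera gave about 0.491 to 0.492 m after correcting its offset of about 3 mm. I settled between them, so expect the alignment to be good to about 1 mm.
- **Other things:** the other things on the slab showed no movement in the last picture. The clutch lever is partly hidden behind the arm there.

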